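Close the tube-strip caps in the bench press

ROBOT

A 6-joint arm with a two-finger parallel gripper is mounted at the origin on a cart in front of the work surface, level with it; the furniture and walls round the work are solid. World frame = base frame: x ahead of the robot, y to its left, z up, the work surface at z = 0. Lengths are in mm, angles in rad, forces in N, time in s.
With the tool pointing down it reaches from about 400 to 825 mm from the base axis. Payload 7 kg.
Tool frame: the origin (TCP) lies midway between the tips of the shut fingers; the grasp point (between the pads) lies 19 mm behind it; x points along the fingers, y is the direction in which the jaws open and shut, and the axes are right-handed (so a half turn about x gives the same grasp; the last joint's range is limited). The gripper opens to 85 mm and grips with 20 to 120 N. Pads are 22 mm wide; open, the fingers measure 114 mm over their backs; the gripper's body (76 mm by 85 mm) begins 54 mm behind the grasp point. The pads swing forward as they close: fully open they stand 13 mm farther back than shut.
Start: joints at [1.509, 0.359, 0.012, 0, -1.224, -0.288], TCP at [231.337, 634.097, 231.302] pointing down, gripper open.
Joint ranges: [-3.07, 3.07], [-1.43, 2.12], [-1.02, 1.25], [-3.03, 1.67], [-3.05, -0], [-3.03, 3.03]. Speed limits (rad/s): [2.39, 2.39, 3.01, 3.14, 3.14, 3.14].

INTERFACE

Orientations are given as [roll, pitch, yaw] about the fixed x, y, z axes, in that order (R = Rz(yaw) Ry(pitch) Rx(roll)).
In Python, from workcell import env, viewer, close_job gives the robot as it stands.
- The arm moves only by the tool carry_out, never from a script. Its argument "deltas" is text: rows parted by semicolons, each of 7 numbers parted by spaces: the closure, from 0 (fully open) to 1 (shut), then the shift along the tool's x, y, z in mm, then the turn, a rotation vector about the tool's x, y, z in rad. In form: claw tx ty tz ax ay az; .... A call has 1 to 20 rows; each row shifts and turns the commanded pose from where the row before left it, along the tool's axes as they then stand; what a row does not reach is not made up. A row lasts 1/8 s, in which the tool goes at most 62.5 mm and 10.7 degrees, less where a joint would pass 70% of its speed; a pose out of reach is approached as far as the arm can. A call with a gripper value outside its range is refused whole. The fingers move at their own pace and stop on an object; "force" is the grip in N (left out, the last holds). Time passes only in rows, so rows that do not move let the fingers close. It gives the time, the measured TCP pose, the force and the opening at its end, in the units of the state.
- env.observe(): the state, without advancing time (a new reading comes with each control period).
- viewer.snapshot(name): name is "scene" or "side" or "wrist"; returns the picture (480x640x3 uint8, red, green, blue); there is no depth.
- viewer.camera_model(name): a dict with "fx", "fy", "cx", "cy" (pixels), "k1" (the pictures are not rectified: a ray, as slopes to the right and down, at radius r is drawn at 1 + k1 r^2 times it, then the intrinsics apply), "T" (4x4, takes a point from camera to world coordinates); the wrist camera has in their place "hand_eye" (4x4, takes a point from camera to tool coordinates, whose origin is the TCP and whose axes are the tool frame's). Camera axes: x right, y down, z forward; pixel columns grow to the right and rows downward; lengths in mm; the calibration is good to about 2 mm. A picture is of the moment at which its call begins: read the wrist's pose just before it. camera_model takes no time and is no camera call.
- close_job(): hands the job in, once; it reports no verdict.
The state is a dict: "time": time; "q": joint angles; "joint_vel": joint speeds; "joint_torque": joint torques, N m; "tool_pos": TCP position; "tcp_rot": TCP orientation; "force": force on the tool from outside, world axes, zero at the start; "wrist_torque": the same for the moment, N m; "finger_gap": finger opening in mm.
Only numpy, scipy, OpenCV 4.12 (cv2) and the standard library are available. Lean on these libraries where they do the work, as an engineer would, in place of code of your own. Each camera call takes 0.05 s, during which the arm holds its last target. There are 200 camera calls.

TASK

Set the green rack of tube strips on the press's carriage, down flat between its locating pins. Then push the carriage fully home under the press head: push on the black pad in the middle of its front plate, straight along the rails, because it binds if pushed off-centre and must not be forced. Last, pull the lever all the way down so that the caps are pressed shut and let go; keep the rack upright throughout and leave the things around the press where they are.

Things in the scene. Friction and masses are not known exactly. Their poses are not given: they have to be found in the camera images.
- press: Bench press for tube-strip caps, fixed: grey base plate 310 x 190 mm, 12 mm high, two steel rails, white head. Origin: centre of the base's underside, on the bench. x axis: the way the carriage is pushed, from the open end (x = -155 mm) towards the head; z up. Head: x = 4 to 140 mm, y = +-95, z = 97 to 155 mm, on side cheeks from x = 16 mm. The base is open above for x < 0.
- slide_home (a point): Where point carriage_nest lies when the carriage is fully home: x = +70 mm, z = 34 mm in the press's frame. The carriage then touches the rear wall.
- carriage: Aluminium carriage, 0.6 kg, sliding in the two rails, which hold it down. Origin: under its nest's middle, 12 mm above the bench; x axis as the press's. It starts 115 to 140 mm short of home. Deck: 150 mm wide (y), x = -75 to 65 mm, top 22 mm above the origin. Its guide shoe is only 55 mm long: pushed more than about 20 mm off centre it skews and binds; on the centre line it takes about 6 N.
- carriage_nest (a point): Centre of the nest, on the deck's top face, 34 mm above the bench. Eight round-topped pins stand 8.5 mm above the deck, with 3 mm of play round the rack on each side: side pins at x = +-45, y = +-37.5 mm (inner faces at y = +-34), end pins at x = +-65.5, y = +-18 mm (inner faces at x = +-62). The middle of both long sides is free for fingers.
- push_point (a point): Middle of the black pad on the outer face of the carriage's front plate (the face turned away from the head): 75 mm in front of the nest's centre, 41 mm above the bench. The plate is 150 mm wide and reaches from 26 to 54 mm above the bench. When home, it stands 9 mm in front of the head's front face.
- strip_rack: Green plastic rack full of white and clear capped tube strips, 118 x 62 x 34 mm, 0.16 kg, long side along its own x axis; solid body up to 30 mm, caps to 34 mm. Origin: centre of its underside. Grasp it across the 62 mm. It goes on the carriage with its long side along the rails, either way round; its origin then lies at carriage_nest.
- lever_grip (a point): Middle of the lever's black grip, a round bar 20 mm thick, 130 mm long along the press's y axis, on two side arms. It swings towards the open end and down about lever_pivot, radius 140 mm: with the lever at q it is 140*cos(1.187-q) mm in front of the pivot (-x of the press) and 140*sin(1.187-q) mm above it. Pinched from above, it turns in the fingers.
- lever_pivot (a point): Point on the lever's hinge axis (parallel to the press's y axis), midway between the arms: x = +110 mm, z = 150 mm in the press's frame.
- press_lever (a joint): Lever angle, rad: 0 = fully raised (68 degrees above level; it may start up to 0.12), 0.87 = fully down (18 degrees above level). It stays where it is left; takes about 4 N at the grip. It lowers the press pad by 18 mm per rad; the pad meets the caps at about 0.65 and is sprung from there on.
- press_pad: Rubber-faced pressing pad, 112 x 58 mm, under the head over the home position; lowered by the lever. Origin: centre of its underside, 80 mm above the bench when raised.
- tip_box: Open pink tip box with yellow tips, 82 x 122 x 68 mm, at the left; leave it. Origin: centre of its underside.
- well_plate: White well plate, 86 x 128 x 30 mm, behind and right of the press; leave it. Origin: centre of its underside.
- blue_pipette: Grey and white pipette with a blue plunger knob, lying along its own y axis, 58 x 242 x 30 mm, at the right front near the bench's edge; leave it. Origin: centre of its underside.
- head_front (a point): Middle of the lower edge of the head's front face, 97 mm above the bench. An upright tool's body meets this face before the carriage is home, so push with the tool leaning back about 35 to 40 degrees, fingertips ahead and low.
Mind the look-alikes: they are no part of the job. Leave any blue look-alike of the strip_rack alone.

How it is judged (in metres and radians):
On the way, in this order (a step that is already met when the one before it is completed fails the run):
1. the rack lies flat between the carriage's pins and is let go, before the carriage is pushed in (horizontal distance between strip_rack and carriage_nest below 0.007 m and z of strip_rack in the frame of carriage_nest below 0.003 m and angle between the x axis of strip_rack and the x axis of carriage, either way round below 0.15 rad and x of carriage_nest in the frame of slide_home below -0.08 m and contact force between the fingers and strip_rack below 0.1 N), for 0.2 s.
2. the carriage with the rack is fully home while the lever is still up (x of carriage_nest in the frame of slide_home above -0.005 m and value of joint press_lever below 0.35 rad), for 0.2 s.
3. the lever is fully down and the pad presses on the caps (value of joint press_lever above 0.8 rad and contact force between press_pad and strip_rack above 2 N), for 0.2 s.
At the end, for the whole second after the job is handed in: The carriage is home (within 5 mm) and at rest with the rack flat between its pins (within 7 mm of the nest's centre), the lever is fully down (above 0.80 rad) and stays there, and the pad presses on the caps (over 2 N) (all of step 3 and x of carriage_nest in the frame of slide_home above -0.005 m and horizontal distance between strip_rack and carriage_nest below 0.007 m and z of strip_rack in the frame of carriage_nest below 0.003 m and linear speed of carriage below 0.01 m/s); the robot touches nothing.
It fails at once if the carriage is forced: the fingers press on it with more than 40 N (contact force between the fingers and carriage above 40 N).
It fails at once if the rack is tipped by more than 30 degrees (angle between strip_rack's own z axis and vertical above 0.52 rad).
It fails at once if the tip box, the well plate or the pipette is moved by more than 15 mm (distance of any of tip_box, well_plate, blue_pipette from where it was at the start of the episode above 0.015 m).
It also fails if it takes over 67 s, if anything falls off the work surface, if the arm or the gripper's body presses on something with over 40 N, if the wrist force passes 120 N, or if a joint passes its speed limit or range.

## Working session

There is one attempt and no reset: what is moved stays moved. The work goes in short steps, Python scripts to look and compute and a tool call to move; the robot and the scene stay as the last step left them, time stands still between calls to the robot, and variables do not carry over. Pictures are saved under pics/ and viewed, about 8 in all and at most 12, crops included, and the job is handed in when it is done.

Besides the shell and the picture viewer there is one more tool, called after ">>>" as name(argument=value, ...) on one line, values as JSON. carry_out: Moves the arm, as the interface text tells. Its arguments: {"type":"object","properties":{"deltas":{"type":"string"},"force":{"type":"number"}},"required":["deltas"]}

```bash
mkdir -p pics; ls; python3 - <<'E'
from workcell import env, viewer
import cv2, json, numpy as np
np.set_printoptions(suppress=True,precision=4)
print(env.observe())
for n in ("scene","side","wrist"):
    m=viewer.camera_model(n); print(n,m)
    cv2.imwrite(f"pics/{n}0.png",viewer.snapshot(n)[:,:,::-1])
E
```

```text
pics
{'time': 0.0, 'q': array([ 1.5091,  0.3594,  0.011 , -0.0004, -1.2241, -0.2881]), 'joint_vel': array([-0.0002,  0.0016,  0.0006,  0.0001,  0.0002,  0.0012]), 'joint_torque': array([ -0.002 , -58.3318,  29.3412,   6.9364,  -0.0059,   0.    ]), 'tool_pos': array([231.1667, 633.6443, 230.3628]), 'tcp_rot': array([ 1.6479,  1.5691, -1.8436]), 'force': array([ 0.1194, -0.0622, -0.463 ]), 'wrist_torque': array([0.0196, 0.0403, 0.0002]), 'finger_gap': 85.24818407242347}
scene {'fx': 574.0358590668781, 'fy': 574.0358590668781, 'cx': 328.424236321887, 'cy': 247.92346982756465, 'k1': -0.1900827658968307, 'T': array([[   0.8068,   -0.4428,    0.3913, -154.1535],
       [  -0.5907,   -0.5883,    0.5523, -994.5378],
       [  -0.0144,   -0.6767,   -0.7361, 1476.9919],
       [   0.    ,    0.    ,    0.    ,    1.    ]])}
side {'fx': 580.9500609193674, 'fy': 580.9500609193674, 'cx': 324.4572016583979, 'cy': 235.45282503594063, 'k1': 0.06461385792305477, 'T': array([[    0.9686,     0.1219,    -0.2167,   986.9864],
       [    0.2476,    -0.5512,     0.7968, -1609.2729],
       [   -0.0223,    -0.8254,    -0.5641,  1303.5334],
       [    0.    ,     0.    ,     0.    ,     1.    ]])}
wrist {'fx': 424.23618776732326, 'fy': 424.23618776732326, 'cx': 320.5866264625193, 'cy': 234.5054271750717, 'k1': -0.048546454978760395, 'hand_eye': array([[  -0.0002,   -0.3266,    0.9452, -141.9489],
       [   1.    ,    0.0001,    0.0003,    0.7437],
       [  -0.0002,    0.9452,    0.3266,  -84.2181],
       [   0.    ,    0.    ,    0.    ,    1.    ]])}
```

View pics/scene0.png

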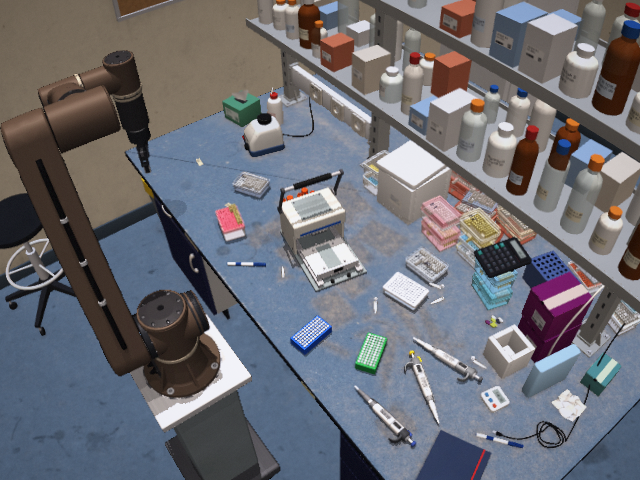

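View pics/side0.png

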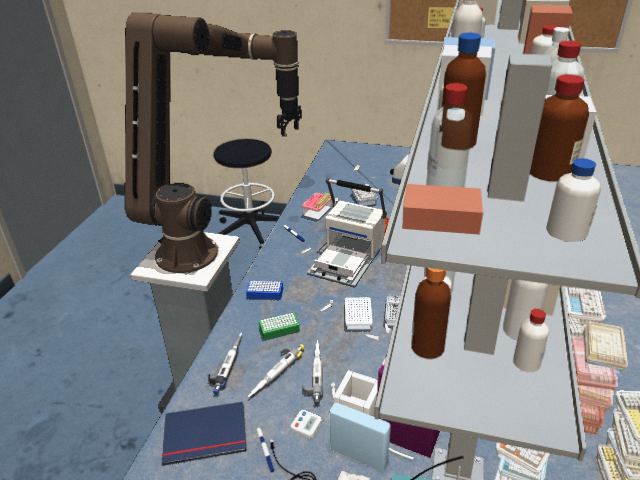

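The scene view shows the green rack at (371,352), and it is the one I'll take. It could be confused with the blue look-alike rack at (311,333), the green carton at (241,108) or the teal box at (600,372). The press is at (322,240) with its open end facing lower right. The side view has the rack at (279,325) and the press at (348,245). Next I'll check close crops.

```bash
cat > h.py <<'E'
import numpy as np, cv2
from scipy.optimize import least_squares
from scipy.spatial.transform import Rotation as Ro
from workcell import env, viewer
np.set_printoptions(suppress=True,precision=4)
def cam(n,obs=None):
    m=dict(viewer.camera_model(n))
    if n=="wrist":
        T=np.eye(4); T[:3,:3]=Ro.from_euler('xyz',obs['tcp_rot']).as_matrix(); T[:3,3]=obs['tool_pos']
        m['T']=T@np.array(m['hand_eye'])
    return m
def proj(m,P):
    P=np.atleast_2d(P).astype(float); Ti=np.linalg.inv(m['T'])
    c=P@Ti[:3,:3].T+Ti[:3,3]; s=c[:,:2]/c[:,2:]
    s=s*(1+m['k1']*(s**2).sum(1,keepdims=True))
    return s*[m['fx'],m['fy']]+[m['cx'],m['cy']]
def unproj(m,uv,z):
    d=(np.atleast_2d(uv)-[m['cx'],m['cy']])/[m['fx'],m['fy']]; s=d.copy()
    for _ in range(20): s=d/(1+m['k1']*(s**2).sum(1,keepdims=True))
    r=np.c_[s,np.ones(len(s))]@np.array(m['T'])[:3,:3].T; o=np.array(m['T'])[:3,3]
    return o+r*((z-o[2])/r[:,2])[:,None]
def fit(views,x0):
    """views: list of (cam, pts_obj(n,3), uv(n,2)); returns x,y,yaw on the bench"""
    def f(p):
        R=Ro.from_euler('z',p[2]).as_matrix()
        return np.concatenate([(proj(m,np.array(P)@R.T+[p[0],p[1],0])-uv).ravel() for m,P,uv in views])
    r=least_squares(f,x0,x_scale=[10,10,.1],loss='soft_l1'); return r.x,f(r.x).reshape(-1,2)
E
python3 - <<'E'
import cv2,numpy as np
s=cv2.imread("pics/scene0.png"); d=cv2.imread("pics/side0.png")
cv2.imwrite("pics/c1.png",cv2.resize(s[165:295,265:395],None,fx=4.5,fy=4.5,interpolation=cv2.INTER_CUBIC))
a=cv2.resize(s[325:380,345:400],None,fx=7,fy=7,interpolation=cv2.INTER_CUBIC)
b=cv2.resize(d[295:350,245:310],None,fx=6,fy=7,interpolation=cv2.INTER_CUBIC)
cv2.imwrite("pics/c2.png",np.hstack([a,b]))
from h import *
m=cam("scene")
print(unproj(m,[[371,350],[311,332],[340,265]],30)); print(unproj(cam("side"),[[279,322]],30))
E
```

```text
[[ 473.314  -315.5399   30.    ]
 [ 368.2557 -156.4359   30.    ]
 [ 600.1145    5.5104   30.    ]]
[[ 477.2493 -316.3235   30.    ]]
```

View pics/c1.png

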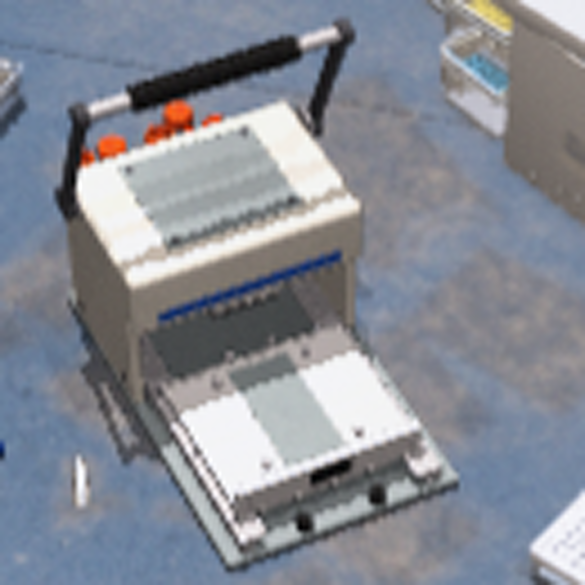

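View pics/c2.png

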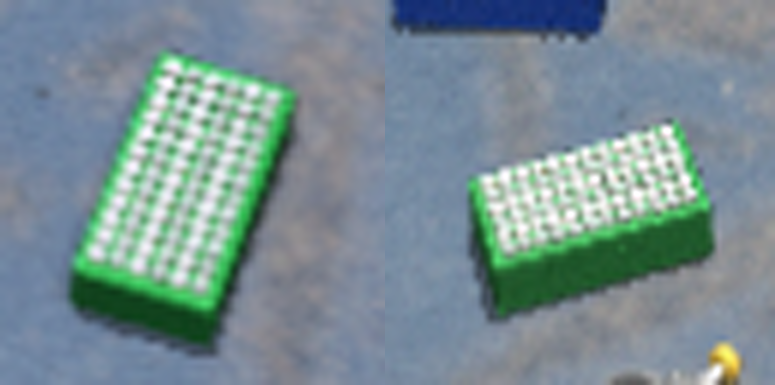

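```bash
python3 - <<'E'
from h import *
m=cam("scene"); d=cam("side")
c=lambda L,o,s:np.array(L)/s+o
a=c([[168,55],[295,93],[217,308],[75,270],[212,345],[75,300]],[345,325],7)
b=c([[87,185],[295,125],[327,205],[110,262],[112,318],[327,250]],[245,295],[6,7])
A=lambda X,Y,Z:[X,Y,Z]
# scene corners: far-left, far-right, near-right, near-left (image); long axis x towards far
P1=[A(59,31,30),A(59,-31,30),A(-59,-31,30),A(-59,31,30),A(-59,-31,0),A(-59,31,0)]
# side: far-left,far-right,near-right,near-left of same object (side long side along image x)
P2=[A(-59,31,30),A(59,31,30),A(59,-31,30),A(-59,-31,30),A(-59,-31,0),A(59,-31,0)]
for v in ([(m,P1,a)],[(d,P2,b)],[(m,P1,a),(d,P2,b)]):
    x,r=fit(v,[474,-316,1.0]); print(x,np.abs(r).max(0))
uv=c([[233,563],[457,482],[130,285],[362,208],[78,185],[290,100]],[265,165],4.5)
P=[A(-155,95,6),A(-155,-95,6),A(4,95,155),A(4,-95,155),A(140,95,155),A(140,-95,155)]
x,r=fit([(m,P,uv)],[650,60,.9]); print("press",x,r.round(1).tolist())
R=Ro.from_euler('z',-x[2]).as_matrix()
def inp(uv,z): return (unproj(m,c([uv],[265,165],4.5),z)-[x[0],x[1],0])@R.T
print("pad in press",inp([333,470],41),"plate top corners",inp([235,497],54),inp([423,432],54))
g=lambda q:[110-140*np.cos(1.187-q),0,150+140*np.sin(1.187-q)]
for q in (0,.06,.12): print(((proj(m,np.array([g(q)])@R+[x[0],x[1],0]))-[265,165])*4.5)
E
```

```text
[ 475.5584 -318.2392    0.5717] [0.9594 1.1245]
[ 477.9736 -318.2422    0.5715] [0.7552 0.9318]
[ 476.7853 -317.822     0.5704] [1.2024 1.4206]
press [602.4646 110.2392   1.382 ] [[-0.8, 2.0], [1.1, 0.3], [0.3, 0.4], [1.3, -0.5], [-3.8, -3.1], [-0.3, -0.7]]
pad in press [[-127.7364   -1.6749   41.    ]] plate top corners [[-129.6213   77.508    54.    ]] [[-133.8976  -72.1036   54.    ]]
[[215.2156  72.3827]]
[[219.8509  82.3803]]
[[224.3931  92.713 ]]
```

```bash
cat > plan.py <<'E'
import json,os
from h import *
F='cmd.json'
def down(yaw,lean=0):   # tool y at 'yaw' (horizontal), x down, leaned so that tips are ahead along tool z
    y=np.array([np.cos(yaw),np.sin(yaw),0]); z0=np.cross([0,0,-1],y)
    x=np.sin(lean)*z0+np.cos(lean)*np.array([0,0,-1.]); return np.c_[x,y,np.cross(x,y)]
def load():
    if os.path.exists(F): return np.array(json.load(open(F)))
    T=np.eye(4); T[:3,:3]=Ro.from_euler('xyz',env.observe()['tcp_rot']).as_matrix(); T[:3,3]=[231.337,634.097,231.302]; return T
def apply(txt,T=None):  # record the rows really sent
    T=load() if T is None else T
    for r in txt.split(';'):
        v=np.array(r.split(),float); D=np.eye(4); D[:3,3]=v[1:4]; D[:3,:3]=Ro.from_rotvec(v[4:]).as_matrix(); T=T@D
    return T
def sent(txt): T=apply(txt); json.dump(T.tolist(),open(F,'w')); return T
def rows(way,T=None,vmax=55,wmax=.16):
    """way: list of (pos,R,claw[,n]); prints rounded rows, split over calls of 20"""
    T=load() if T is None else T; out=[]
    for w in way:
        p,R,c=w[:3]; rv=Ro.from_matrix(T[:3,:3].T@R).as_rotvec(); d=np.subtract(p,T[:3,3])
        n=w[3] if len(w)>3 else max(1,int(np.ceil(max(np.linalg.norm(d)/vmax,np.linalg.norm(rv)/wmax))))
        p0=T[:3,3].copy(); R0=T[:3,:3].copy()
        for k in range(1,n+1):
            G=R0@Ro.from_rotvec(rv*k/n).as_matrix(); q=p0+d*k/n
            t=T[:3,:3].T@(q-T[:3,3]); a=Ro.from_matrix(T[:3,:3].T@G).as_rotvec()
            s=' '.join('%g'%v for v in [c,*t.round(1),*a.round(3)]); out.append(s); T=apply(s,T)
    for i in range(0,len(out),20): print('; '.join(out[i:i+20])+'\n')
    return T
E
python3 - <<'E'
from plan import *
T=load(); print(T.round(3)); print("yaw y",np.arctan2(T[1,1],T[0,1]))
PX,PY,PW=602.5,110.2,1.382
def W(x,y,z): return [PX+x*np.cos(PW)-y*np.sin(PW),PY+x*np.sin(PW)+y*np.cos(PW),z]
print(W(-70,0,260))
rows([([260,520,380],down(PW+np.pi/2),0),([500,170,400],down(PW+np.pi/2),0),(W(-75,0,290),down(PW+np.pi/2),0)])
E
```

```text
[[ -0.     -0.343  -0.939 231.337]
 [ -0.001  -0.939   0.343 634.097]
 [ -1.      0.001  -0.    231.302]
 [  0.      0.      0.      1.   ]]
yaw y -1.920645720857017
[np.float64(589.3626277614716), np.float64(41.44384063470136), 260]
0 -16.5 10.8 -7.3 0.157 -0 -0; 0 -16.5 9.6 -9 0.156 -0 -0; 0 -16.5 8 -10.3 0.157 -0 -0; 0 -16.5 6.4 -11.5 0.157 -0.001 -0; 0 -16.6 4.5 -12.2 0.156 0 -0; 0 -16.5 2.5 -12.9 0.157 0 -0.001; 0 -16.5 0.4 -13 0.156 0 0; 0 -16.5 -1.6 -13 0.157 0 0; 0 -16.5 -3.6 -12.6 0.157 -0 0; 0 -2.5 -37.7 -37.3 -0 -0 0; 0 -2.5 -37.7 -37.4 -0 -0 0; 0 -2.5 -37.6 -37.3 -0 -0 0; 0 -2.5 -37.7 -37.3 -0 -0 0; 0 -2.5 -37.7 -37.4 -0 -0 0; 0 -2.5 -37.7 -37.3 -0 -0 0; 0 -2.5 -37.7 -37.3 -0 -0 0; 0 -2.5 -37.7 -37.4 -0 -0 0; 0 27.5 -28 -28.6 -0 -0 0; 0 27.5 -27.9 -28.6 -0 -0 0; 0 27.5 -28 -28.6 -0 -0 0

0 27.5 -28 -28.6 -0 -0 0
```

>>> carry_out(deltas="0 -16.5 11 -7 0.157 0 0; 0 -16.5 10 -9 0.157 0 0; 0 -16.5 8 -10 0.157 0 0; 0 -16.5 6 -12 0.157 0 0; 0 -16.5 5 -12 0.157 0 0; 0 -16.5 2 -13 0.157 0 0; 0 -16.5 0 -13 0.157 0 0; 0 -16.5 -2 -13 0.157 0 0; 0 -16.5 -4 -13 0.157 0 0; 0 -2.5 -38 -37 0 0 0; 0 -2.5 -38 -37 0 0 0; 0 -2.5 -38 -37 0 0 0; 0 -2.5 -38 -37 0 0 0; 0 -2.5 -38 -37 0 0 0; 0 -2.5 -38 -37 0 0 0; 0 -2.5 -38 -37 0 0 0; 0 -2.5 -37 -39 0 0 0; 0 35 -37 -38 0 0 0; 0 35 -37 -38 0 0 0; 0 35 -37 -38 0 0 0")

```text
time: 2.65
tool_pos: [587.7, 36.4, 295.5]
tcp_rot: [-0.674, 1.57, 0.705]
force: [0.9, 0.7, 0.3]
finger_gap: 85.1
```

```bash
python3 - <<'E'
from plan import *
T=sent("0 -16.5 11 -7 0.157 0 0; 0 -16.5 10 -9 0.157 0 0; 0 -16.5 8 -10 0.157 0 0; 0 -16.5 6 -12 0.157 0 0; 0 -16.5 5 -12 0.157 0 0; 0 -16.5 2 -13 0.157 0 0; 0 -16.5 0 -13 0.157 0 0; 0 -16.5 -2 -13 0.157 0 0; 0 -16.5 -4 -13 0.157 0 0; 0 -2.5 -38 -37 0 0 0; 0 -2.5 -38 -37 0 0 0; 0 -2.5 -38 -37 0 0 0; 0 -2.5 -38 -37 0 0 0; 0 -2.5 -38 -37 0 0 0; 0 -2.5 -38 -37 0 0 0; 0 -2.5 -38 -37 0 0 0; 0 -2.5 -37 -39 0 0 0; 0 35 -37 -38 0 0 0; 0 35 -37 -38 0 0 0; 0 35 -37 -38 0 0 0")
viewer.snapshot("wrist"); viewer.snapshot("wrist")
o=env.observe(); im=viewer.snapshot("wrist")
np.savez("w1.npz",pos=o['tool_pos'],rot=o['tcp_rot'])
print(T[:3,3],o['tool_pos'],o['tcp_rot'],o['q'],o['joint_vel'],"cmd yaw",np.arctan2(T[1,1],T[0,1]))
m=cam("wrist",o); PX,PY,PW=602.5,110.2,1.382
R=Ro.from_euler('z',PW).as_matrix()
P=np.array([[-53+a,b,42.5] for a,b in [(45,37.5),(45,-37.5),(-45,37.5),(-45,-37.5),(65.5,18),(65.5,-18),(-65.5,18),(-65.5,-18)]]+[[-155,95,12],[-155,-95,12],[-128,75,54],[-128,-75,54]])
print(proj(m,P@R.T+[PX,PY,0]).round(0).tolist())
cv2.imwrite("pics/w1.png",cv2.resize(im[:,:,::-1],(800,600),interpolation=cv2.INTER_CUBIC))
E
```

```text
[-303.3659  187.2412  294.5938] [586.6102  34.1359 291.0787] [ 2.0453  1.5624 -2.8636] [ 0.39    0.1879 -0.0857 -0.001  -1.3056 -0.5863] [ 0.0618 -0.0504  0.042   0.0063 -0.0507 -0.0706] cmd yaw 1.536610207331773
[[356.0, 254.0], [280.0, 255.0], [357.0, 163.0], [276.0, 164.0], [336.0, 273.0], [300.0, 274.0], [336.0, 141.0], [297.0, 141.0], [416.0, 98.0], [216.0, 100.0], [402.0, 131.0], [231.0, 132.0]]
```

View pics/w1.png

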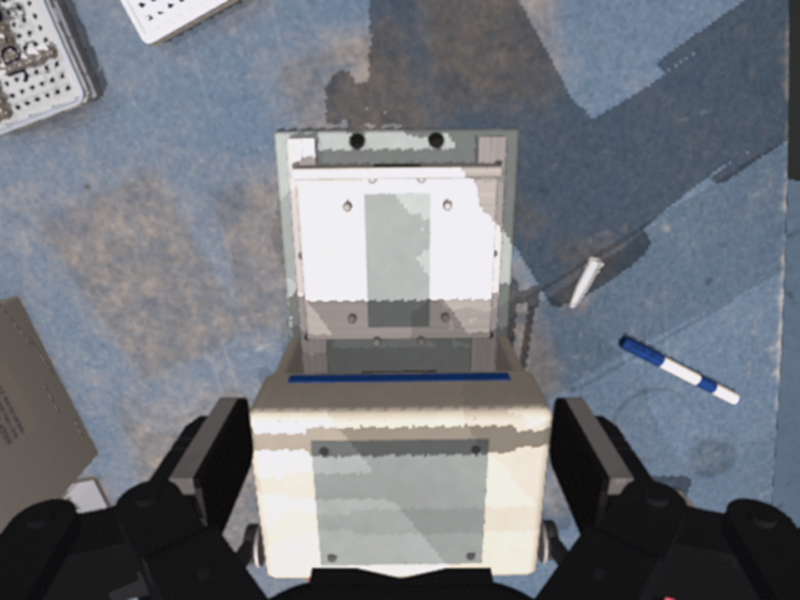

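The wrist view shows the empty nest. In 800x600 pixels the side pins are at (347,206), (447,205), (352,318) and (445,317), and the end pins are at (373,180), (421,180), (377,341) and (421,341). These match my predictions within about 2 px. I'll fit the nest pose from the pins and re-seed the commanded pose, because it was logged from the wrong start.

```bash
python3 - <<'E'
from plan import *
T0=np.eye(4); T0[:3,:3]=down(-1.9206); T0[:3,3]=[231.337,634.097,231.302]
json.dump(T0.tolist(),open(F,'w'))
T=sent("0 -16.5 11 -7 0.157 0 0; 0 -16.5 10 -9 0.157 0 0; 0 -16.5 8 -10 0.157 0 0; 0 -16.5 6 -12 0.157 0 0; 0 -16.5 5 -12 0.157 0 0; 0 -16.5 2 -13 0.157 0 0; 0 -16.5 0 -13 0.157 0 0; 0 -16.5 -2 -13 0.157 0 0; 0 -16.5 -4 -13 0.157 0 0; 0 -2.5 -38 -37 0 0 0; 0 -2.5 -38 -37 0 0 0; 0 -2.5 -38 -37 0 0 0; 0 -2.5 -38 -37 0 0 0; 0 -2.5 -38 -37 0 0 0; 0 -2.5 -38 -37 0 0 0; 0 -2.5 -38 -37 0 0 0; 0 -2.5 -37 -39 0 0 0; 0 35 -37 -38 0 0 0; 0 35 -37 -38 0 0 0; 0 35 -37 -38 0 0 0")
viewer.snapshot("wrist")
o=env.observe(); im=viewer.snapshot("wrist"); np.savez("w2.npz",im=im,**{k:o[k] for k in('tool_pos','tcp_rot')})
print(T[:3,3],o['tool_pos'],"cmd yaw",np.arctan2(T[1,1],T[0,1]),o['q'],o['joint_vel'])
Rm=Ro.from_euler('xyz',o['tcp_rot']).as_matrix(); print((Rm.T@T[:3,:3]).round(4))
z=np.load("w1.npz")
uv=np.array([(347,206),(447,205),(352,318),(445,317),(373,180),(421,180),(377,341),(421,341)])/1.25
P=[(-45,-37.5,41),(-45,37.5,41),(45,-37.5,41),(45,37.5,41),(-65.5,-18,41),(-65.5,18,41),(65.5,-18,41),(65.5,18,41)]
m=cam("wrist",dict(tool_pos=z['pos'],tcp_rot=z['rot']))
x,r=fit([(m,P,uv)],[592,56,1.38]); print("nest",x,r.round(1).tolist())
c=im[100:310,200:440]; cv2.imwrite("pics/w2c.png",cv2.resize(c[:,:,::-1],(720,630)[::1],interpolation=cv2.INTER_CUBIC)[:600])
E
```

```text
[588.5919  35.8246 294.802 ] [587.0686  36.8784 295.3331] cmd yaw 2.949585307179586 [ 0.3949  0.1834 -0.0822  0.     -1.3078 -0.5892] [ 0.0349 -0.0341  0.0236  0.0064 -0.0044 -0.0075]
[[ 1.      0.0022 -0.0014]
 [-0.0022  1.      0.0023]
 [ 0.0014 -0.0023  1.    ]]
nest [591.6217  59.2009   1.3846] [[-0.3, -0.0], [0.6, -0.2], [-0.5, 0.8], [0.6, 0.7], [-0.7, -1.9], [0.4, -2.4], [-0.3, 1.1], [0.1, 0.7]]
```

View pics/w2c.png

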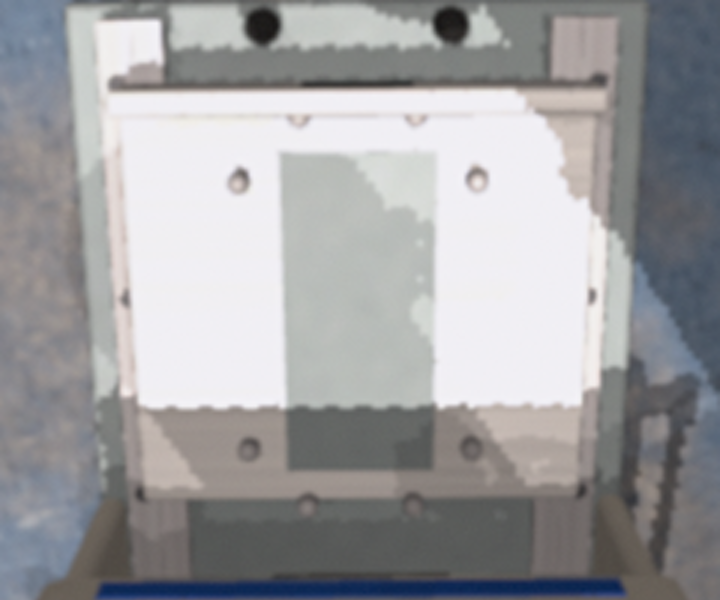

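The crop shows all eight pins clearly (crop pixels): side pins at (238,181), (477,180), (249,449) and (471,448), rear end pins at (308,505) and (413,504). The deck's rear corners are at (140,492) and (583,490).

```bash
python3 - <<'E'
from plan import *
z=np.load("w2.npz"); m=cam("wrist",dict(tool_pos=z['tool_pos'],tcp_rot=z['tcp_rot']))
uv=np.array([(238,181),(477,180),(249,449),(471,448),(308,505),(413,504),(140,492),(583,490),(110,88),(607,85)])/3.+[200,100]
P=[(-45,-37.5,39),(-45,37.5,39),(45,-37.5,39),(45,37.5,39),(65.5,-18,39),(65.5,18,39),(65,-75,34),(65,75,34),(-75,-75,54),(-75,75,54)]
x,r=fit([(m,P[:6],uv[:6])],[592,56,1.38]); print("pins",x,r.round(1).tolist())
x,r=fit([(m,P,uv)],[592,56,1.38]); print("all",x,r.round(1).tolist())
s=cam("scene"); c=lambda L:np.array(L)/4.5+[265,165]
x2,r2=fit([(s,[(-75,75,54),(-75,-75,54),(-75,0,41)],c([[235,497],[423,432],[333,470]]))],[592,56,1.38]); print("scene",x2,r2.round(1).tolist())
R=down(.5704+np.pi/2)
print(T:=load()[:3,3])
N=down(2.949585)
rows([([583,-80,300],N,0),([530,-200,260],N,0,3),([476.8-15,-318-10,200],R,0)])
E
```

```text
pins [591.6609  59.5354   1.3837] [[-0.1, -0.1], [0.2, -0.4], [-0.3, 0.2], [0.3, -0.0], [-0.2, 0.1], [0.1, 0.2]]
all [591.5636  59.3509   1.3831] [[0.0, -0.3], [0.3, -0.5], [-0.3, -0.0], [0.3, -0.2], [-0.2, -0.0], [0.1, 0.0], [0.9, 2.2], [-1.6, 1.9], [-2.4, -0.1], [1.6, -0.3]]
scene [592.6474  55.4171   1.3547] [[0.2, -0.3], [0.2, -0.4], [-0.4, 0.9]]
[588.5919  35.8246 294.802 ]
0 -1.7 -5.5 -38.3 0 0 0; 0 -1.8 -5.6 -38.2 0 0 0; 0 -1.7 -5.5 -38.3 0 0 0; 0 13.3 9.7 -42.6 0 0 0; 0 13.4 9.7 -42.6 0 0 0; 0 13.3 9.7 -42.7 0 0 0; 0 10 7.1 -23.1 0.135 0 0; 0 10 3.9 -23.9 0.134 0 0; 0 10 0.7 -24.1 0.135 0 0; 0 10 -2.6 -24 0.135 0 0; 0 10 -5.7 -23.5 0.135 0 0; 0 10 -8.9 -22.5 0.134 0 0
```

>>> carry_out(deltas="0 -2 -5.5 -38 0 0 0; 0 -2 -5.5 -38 0 0 0; 0 -2 -5.5 -38 0 0 0; 0 13 10 -43 0 0 0; 0 13 10 -43 0 0 0; 0 13 10 -43 0 0 0; 0 10 7 -23 0.135 0 0; 0 10 4 -24 0.135 0 0; 0 10 1 -24 0.135 0 0; 0 10 -3 -24 0.135 0 0; 0 10 -6 -23 0.135 0 0; 0 10 -9 -22 0.135 0 0; 0 0 0 0 0 0 0; 0 0 0 0 0 0 0; 0 0 0 0 0 0 0; 0 0 0 0 0 0 0")

```text
time: 4.9
tool_pos: [460.9, -324.9, 204.0]
tcp_rot: [-0.881, 1.57, -0.311]
force: [-0.8, -0.3, 0.2]
finger_gap: 85.3
```

```bash
python3 - <<'E'
from plan import *
T=sent("0 -2 -5.5 -38 0 0 0; 0 -2 -5.5 -38 0 0 0; 0 -2 -5.5 -38 0 0 0; 0 13 10 -43 0 0 0; 0 13 10 -43 0 0 0; 0 13 10 -43 0 0 0; 0 10 7 -23 0.135 0 0; 0 10 4 -24 0.135 0 0; 0 10 1 -24 0.135 0 0; 0 10 -3 -24 0.135 0 0; 0 10 -6 -23 0.135 0 0; 0 10 -9 -22 0.135 0 0")
o=env.observe(); im=viewer.snapshot("wrist"); np.savez("w3.npz",im=im,**{k:o[k] for k in('tool_pos','tcp_rot')})
o2=env.observe()
print(T[:3,3],o['tool_pos'],o2['tool_pos'],"cmd yaw",np.arctan2(T[1,1],T[0,1]),o['q'],o['joint_vel'])
Rm=Ro.from_euler('xyz',o['tcp_rot']).as_matrix(); print((Rm.T@T[:3,:3]).round(4))
m=cam("wrist",o); R=Ro.from_euler('z',.5704).as_matrix()
P=np.array([(59,31,30),(59,-31,30),(-59,-31,30),(-59,31,30)])
print(proj(m,P@R.T+[476.8,-318,0]).round(1).tolist())
cv2.imwrite("pics/w3.png",cv2.resize(im[:,:,::-1],(800,600),interpolation=cv2.INTER_CUBIC))
g=cv2.cvtColor(im,cv2.COLOR_RGB2HSV); k=cv2.inRange(g,(45,90,50),(80,255,255)); k=cv2.morphologyEx(k,cv2.MORPH_CLOSE,np.ones((15,15)))
c=max(cv2.findContours(k,0,2)[0],key=cv2.contourArea); print(cv2.minAreaRect(c),cv2.approxPolyDP(c,8,True).reshape(-1,2).tolist())
E
```

```text
[ 461.7487 -327.608   201.802 ] [ 460.8553 -324.8945  203.9919] [ 460.7176 -324.9913  203.8654] cmd yaw 2.139585307179586 [-0.267   0.1964 -0.2774  0.     -1.0962 -0.7335] [-0.006   0.0026 -0.0007 -0.0011  0.0013 -0.0018]
[[ 1.     -0.0006  0.0005]
 [ 0.0006  1.     -0.0016]
 [-0.0005  0.0016  1.    ]]
[[355.2, 293.7], [280.4, 293.7], [275.5, 149.9], [359.5, 149.9]]
((322.0, 217.5), (147.0, 82.0), 90.0) [[284, 145], [286, 290], [359, 290], [363, 148]]
```

View pics/w3.png

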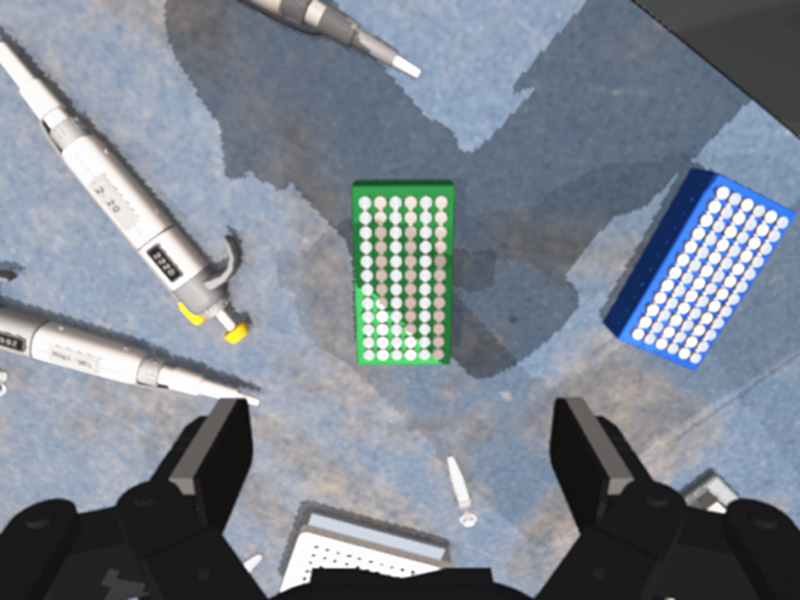

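The close view confirms the green rack, with top corners at about (355,187), (454,187), (449,364) and (359,364) in 800x600 pixels. The blue look-alike is off to the right at (700,270). I'll refine the rack pose and compute the descent.

```bash
cat >> plan.py <<'E'
def seed(R=None):   # commanded pose := measured position (mean) with the commanded orientation
    T=load(); T[:3,3]=env.observe()['tool_pos']; json.dump(T.tolist(),open(F,'w')); return T
E
python3 - <<'E'
from plan import *
z=np.load("w3.npz"); m=cam("wrist",dict(tool_pos=z['tool_pos'],tcp_rot=z['tcp_rot']))
uv=np.array([(454,187),(354,187),(359,364),(450,364)])/1.25
P=np.array([(-59,31,30),(-59,-31,30),(59,-31,30),(59,31,30)])
P=np.array([(59,-31,30),(59,31,30),(-59,31,30),(-59,-31,30)])*[-1,-1,1]
x,r=fit([(m,P,uv)],[476,-318,.57]); print(x,r.round(1).tolist())
T=seed()
p=x[:2]; R=down(x[2]+np.pi/2); print(T[:3,3])
rows([([*p,60],R,0,4),([*p,3],R,0,3)])
E
```

```text
[ 473.6449 -314.6202    0.5738] [[2.2, -0.9], [-1.8, -0.7], [-1.1, 1.7], [1.0, 1.5]]
[ 460.7176 -324.9913  203.8654]
0 36 0.4 4.1 -0.001 0 0; 0 35.9 0.5 4.1 -0.002 0 0; 0 36 0.4 4.2 -0.001 0 0; 0 36 0.4 4.1 -0.001 0 0; 0 19 0 -0 -0 0 0; 0 19 0 -0 -0 0 0; 0 19 0 -0 -0 0 0
```

>>> carry_out(deltas="0 36 0.5 4 0 0 0; 0 36 0.5 4 0 0 0; 0 36 0.5 4 0 0 0; 0 36 0.5 4 0 0 0; 0 19 0 0 0 0 0; 0 19 0 0 0 0 0; 0 17 0 0 0 0 0; 0 0 0 0 0 0 0; 0 0 0 0 0 0 0; 0.5 0 0 0 0 0 0; 0.6 0 0 0 0 0 0; 0.6 0 0 0 0 0 0; 0.6 0 0 0 0 0 0; 0.6 0 0 0 0 0 0; 0.6 0 0 0 0 0 0; 0.6 0 0 0 0 0 0", force=30)

```text
time: 6.95
tool_pos: [473.3, -315.3, 5.5]
tcp_rot: [-0.935, 1.569, -0.366]
force: [-0.5, -0.1, 6.1]
finger_gap: 61.6
```

```bash
python3 - <<'E'
from plan import *
o=env.observe(); print(o['tool_pos'],o['tcp_rot'],o['force'],o['finger_gap'],o['q'])
print(viewer.camera_model("wrist")['hand_eye'][0])
im=viewer.snapshot("wrist"); cv2.imwrite("pics/w4.png",im[:,:,::-1])
E
```

```text
[ 473.3435 -315.3229    5.5085] [-0.9348  1.5692 -0.3657] [-0.5083 -0.0636  6.0586] 61.63051297049638 [-0.2435  0.4306 -0.4818  0.0003 -0.6568 -0.7585]
[  -0.0002   -0.3258    0.9454 -141.9499]
```

```bash
python3 - <<'E'
from plan import *
T=sent("0 0 0 0 -0.0 0 0"); T=seed()
Rm=Ro.from_euler('xyz',env.observe()['tcp_rot']).as_matrix(); print(Rm.round(3),"yaw",np.arctan2(Rm[1,1],Rm[0,1]))
T[:3,:3]=Rm
N=down(2.954); n=[591.6,59.5]
rows([([473,-315,110],down(np.arctan2(Rm[1,1],Rm[0,1])),.6,3),([n[0],n[1],125],N,.6,10)],T)
E
```

```text
[[ 0.002 -0.539  0.842]
 [-0.001  0.842  0.539]
 [-1.    -0.001  0.001]] yaw 2.1398801439447492
0.6 -34.8 0.1 -0 0 0 0; 0.6 -34.9 0.1 -0 0 0.001 0.001; 0.6 -34.8 0.2 -0.1 0 -0 0; 0.6 -1.5 25.2 30.2 -0.081 -0 0; 0.6 -1.5 22.6 32.1 -0.082 -0 0; 0.6 -1.5 19.9 33.8 -0.081 -0 0; 0.6 -1.5 17.1 35.4 -0.082 -0 0; 0.6 -1.5 14.2 36.6 -0.081 -0 0; 0.6 -1.5 11.1 37.7 -0.081 -0 0; 0.6 -1.6 8.1 38.5 -0.082 -0 0; 0.6 -1.5 4.9 38.9 -0.081 -0 0; 0.6 -1.5 1.7 39.3 -0.082 -0 0; 0.6 -1.5 -1.5 39.2 -0.081 -0 0
```

>>> carry_out(deltas="0.6 -35 0 0 0 0 0; 0.6 -35 0 0 0 0 0; 0.6 -35 0 0 0 0 0; 0.6 -1.5 25 30 -0.08 0 0; 0.6 -1.5 22.5 32 -0.082 0 0; 0.6 -1.5 20 34 -0.082 0 0; 0.6 -1.5 17 35.5 -0.082 0 0; 0.6 -1.5 14 36.5 -0.082 0 0; 0.6 -1.5 11 37.5 -0.082 0 0; 0.6 -1.5 8 38.5 -0.082 0 0; 0.6 -1.5 5 39 -0.082 0 0; 0.6 -1.5 2 39.5 -0.082 0 0; 0.6 -1.5 -1.5 39 -0.08 0 0; 0.6 0 0 0 0 0 0; 0.6 0 0 0 0 0 0; 0.6 0 0 0 0 0 0; 0.6 0 0 0 0 0 0")

```text
time: 9.12
tool_pos: [591.0, 58.1, 124.7]
tcp_rot: [-0.64, 1.57, 0.744]
force: [0.9, -0.4, -1.8]
finger_gap: 60.9
```

```bash
python3 - <<'E'
from plan import *
o=env.observe(); im=viewer.snapshot("wrist"); np.savez("w5.npz",im=im,**{k:o[k] for k in('tool_pos','tcp_rot')})
Rm=Ro.from_euler('xyz',o['tcp_rot']).as_matrix()
print(o['tool_pos'],o['force'],o['finger_gap'],"yaw",np.arctan2(Rm[1,1],Rm[0,1]),o['joint_vel'])
m=cam("wrist",o); R=Ro.from_euler('z',1.3837).as_matrix()
P=np.array([(-45,-37.5,39),(-45,37.5,39),(-65.5,-18,39),(-65.5,18,39),(-75,-75,54),(-75,75,54)])
print("pins",proj(m,P@R.T+[591.66,59.53,0]).round(1).tolist())
b=o['tool_pos'][2]-3  # underside height
Q=np.array([(-59,-31,30),(-59,31,30),(-59,-31,0),(-59,31,0)])+[0,0,b-2]
print("rack",proj(m,Q@R.T+[*o['tool_pos'][:2],0]).round(1).tolist())
cv2.imwrite("pics/w5.png",cv2.resize(im[0:360,110:530][:,:,::-1],None,fx=1.66,fy=1.66,interpolation=cv2.INTER_CUBIC))
E
```

```text
[591.0394  58.1037 124.6962] [ 0.8764 -0.437  -1.8012] 60.889352878974876 yaw 2.953955994263362 [ 0.0057  0.0023  0.0017  0.0008 -0.0024  0.0024]
pins [[250.2, 169.6], [389.0, 169.5], [285.3, 130.8], [353.9, 130.7], [165.7, 114.5], [473.3, 114.4]]
rack [[209.9, 186.2], [430.1, 186.1], [231.1, 167.3], [409.1, 167.3]]
```

View pics/w5.png

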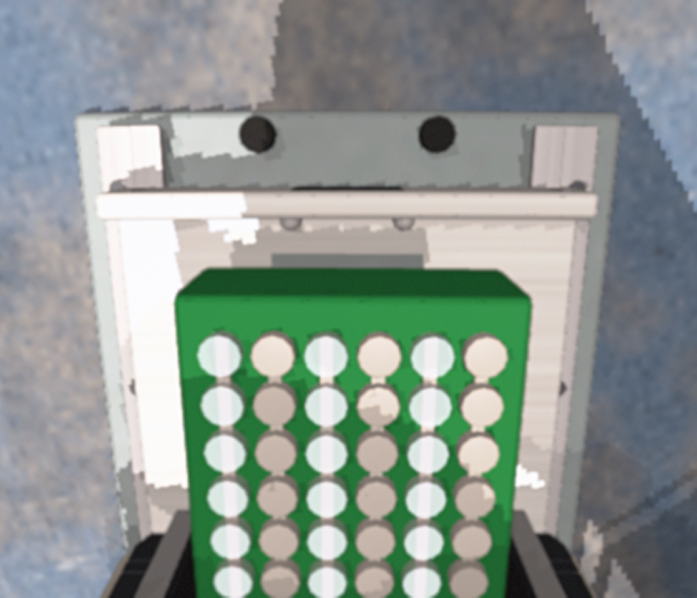

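The held rack shows its near top edge at row 298 and lower edge at row 270 in this crop. The near end pins are at (291,222) and (404,222), and the carriage front plate is at row 193. Seen by the same camera, the rack sits about 5 mm short of the nest along the rails and 2 mm to one side. I'll correct that, lower to just above the pins and look again.

>>> carry_out(deltas="0.6 10 -1 2.5 0 0 0; 0.6 20 -1 2.5 0 0 0; 0.6 20 0 0 0 0 0; 0.6 18 0 0 0 0 0; 0.6 0 0 0 0 0 0; 0.6 0 0 0 0 0 0; 0.6 0 0 0 0 0 0; 0.6 0 0 0 0 0 0")

```text
time: 10.18
tool_pos: [594.4, 63.7, 57.2]
tcp_rot: [-0.978, 1.57, 0.407]
force: [-0.1, -0.5, -1.2]
finger_gap: 61.5
```

```bash
python3 - <<'E'
from plan import *
o=env.observe(); im=viewer.snapshot("wrist"); np.savez("w6.npz",im=im,**{k:o[k] for k in('tool_pos','tcp_rot')})
Rm=Ro.from_euler('xyz',o['tcp_rot']).as_matrix()
print(o['tool_pos'],o['force'],o['finger_gap'],"yaw",np.arctan2(Rm[1,1],Rm[0,1]),o['joint_vel'])
m=cam("wrist",o); R=Ro.from_euler('z',1.3837).as_matrix()
n=[591.85,60.5,0]
P=np.array([(-65.5,-18,39),(-65.5,18,39),(-75,-75,54),(-75,75,54)])
print("pins",proj(m,P@R.T+n).round(1).tolist())
b=o['tool_pos'][2]-5.5
Q=np.array([(-59,-31,30+b),(-59,31,30+b),(-59,-31,b),(-59,31,b)])
print("rack if right",proj(m,Q@R.T+n).round(1).tolist())
cv2.imwrite("pics/w6.png",cv2.resize(im[50:230,140:500][:,:,::-1],None,fx=2.2,fy=2.2,interpolation=cv2.INTER_CUBIC))
E
```

```text
[594.3778  63.6723  57.201 ] [-0.1065 -0.5454 -1.1992] 61.52476113782683 yaw 2.9556708386431048 [-0.0002 -0.0005 -0.005  -0.0005  0.0021 -0.0006]
pins [[277.0, 133.8], [374.2, 133.9], [101.7, 110.5], [550.3, 111.3]]
rack if right [[216.3, 173.0], [437.7, 173.4], [236.5, 156.6], [415.2, 156.9]]
```

View pics/w6.png

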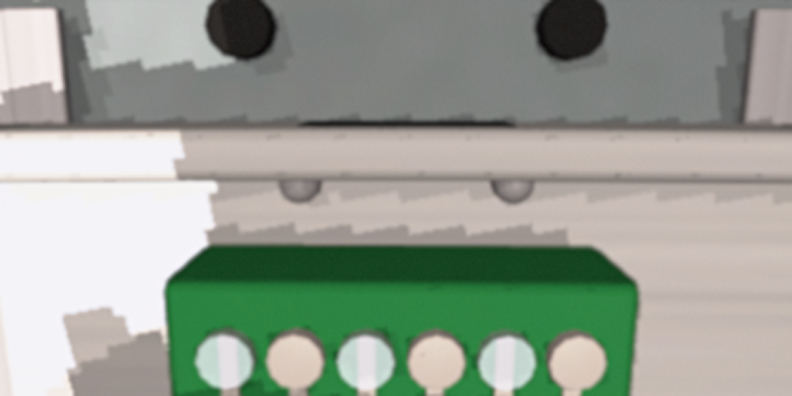

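Pins appear at columns 300 and 513 in this crop, and the rack's bottom edge is at row 247, columns 208 to 592. The remaining error is about 1.5 mm too far toward the head and 1 mm sideways. I'll correct both and lower.

>>> carry_out(deltas="0.6 0 1 -1.5 0 0 0; 0.6 4 0 0 0 0 0; 0.6 4 0 0 0 0 0; 0.6 4 0 0 0 0 0; 0.6 3 0 0 0 0 0; 0.6 2 0 0 0 0 0; 0.6 1 0 0 0 0 0; 0.6 0 0 0 0 0 0; 0.6 0 0 0 0 0 0; 0.6 0 0 0 0 0 0")

```text
time: 11.48
tool_pos: [592.7, 62.1, 39.7]
tcp_rot: [-1.643, 1.57, -0.258]
force: [-5.1, -0.1, 8.9]
finger_gap: 61.5
```

Height 39.7 mm with contact force matches a seated rack (5.5 + 34 = 39.5 mm). I'll release, rise a little and check.

>>> carry_out(deltas="0.2 0 0 0 0 0 0; 0 0 0 0 0 0 0; 0 0 0 0 0 0 0; 0 0 0 0 0 0 0; 0 0 0 0 0 0 0; 0 -20 0 0 0 0 0; 0 -40 0 0 0 0 0; 0 -40 0 0 0 0 0; 0 -40 0 0 0 0 0; 0 -40 0 0 0 0 0; 0 -30 0 -30 0 0 0; 0 0 0 0 0 0 0; 0 0 0 0 0 0 0; 0 0 0 0 0 0 0; 0 0 0 0 0 0 0")

```text
time: 13.35
tool_pos: [587.0, 33.0, 247.6]
tcp_rot: [2.083, 1.569, -2.815]
force: [-1.6, 0.0, -0.7]
finger_gap: 85.2
```

```bash
python3 - <<'E'
from plan import *
o=env.observe(); im=viewer.snapshot("wrist"); np.savez("w7.npz",im=im,**{k:o[k] for k in('tool_pos','tcp_rot')})
Rm=Ro.from_euler('xyz',o['tcp_rot']).as_matrix()
print(o['tool_pos'],o['force'],o['finger_gap'],"yaw",np.arctan2(Rm[1,1],Rm[0,1]))
m=cam("wrist",o); R=Ro.from_euler('z',1.3837).as_matrix(); n=[591.8,60.3,0]
P=np.array([(-45,-37.5,39),(-45,37.5,39),(45,-37.5,39),(45,37.5,39),(-65.5,-18,39),(-65.5,18,39),(65.5,-18,39),(65.5,18,39)])
Q=np.array([(-59,-31,64),(-59,31,64),(59,31,64),(59,-31,64)])
a=proj(m,P@R.T+n); b=proj(m,Q@R.T+n); print("pins",a.round(0).tolist(),"\nrack",b.round(0).tolist())
x0,y0=200,int(a[:,1].min())-60; print(x0,y0)
cv2.imwrite("pics/w7.png",cv2.resize(im[y0:y0+240,x0:x0+260][:,:,::-1],None,fx=2.5,fy=2.5,interpolation=cv2.INTER_CUBIC))
E
```

```text
[586.9958  33.0392 247.5539] [-1.6206  0.0069 -0.7003] 85.1500449564713 yaw 2.956038299881539
pins [[275.0, 174.0], [365.0, 174.0], [279.0, 273.0], [362.0, 273.0], [298.0, 149.0], [342.0, 150.0], [301.0, 294.0], [340.0, 294.0]] 
rack [[280.0, 162.0], [361.0, 163.0], [356.0, 300.0], [284.0, 300.0]]
200 89
```

View pics/w7.png

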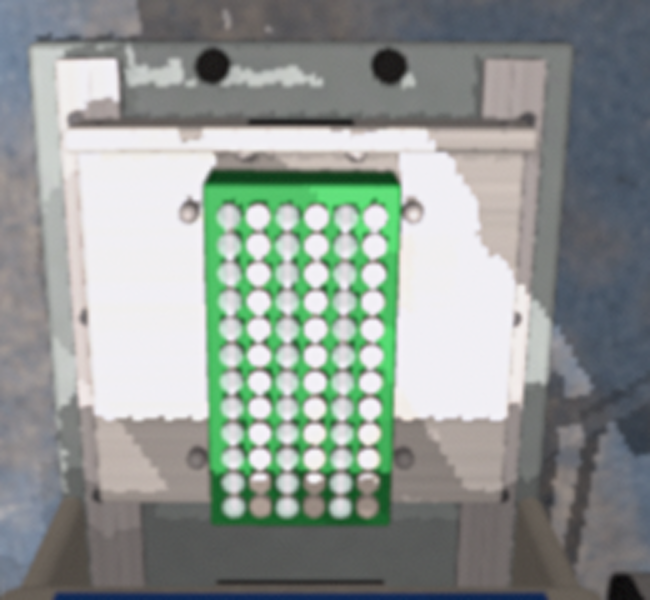

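The rack sits centred between all visible pins: near pins at (189,211) and (413,210), rack edges at 207 and 399. Its ends are at rows 184 and 524, as predicted for a flat seat. Next is the push.

```bash
cat >> plan.py <<'E'
N0=np.array([592.7,62.1]); PW=1.3837
def W(x,y,z): c,s=np.cos(PW),np.sin(PW); return [N0[0]+x*c-y*s,N0[1]+x*s+y*c,z]   # rel. to the start nest
def meas():
    o=env.observe(); T=np.eye(4); T[:3,:3]=Ro.from_euler('xyz',o['tcp_rot']).as_matrix(); T[:3,3]=o['tool_pos']; return T
def rel(p): c,s=np.cos(PW),np.sin(PW); d=np.array(p[:2])-N0; return np.array([d[0]*c+d[1]*s,-d[0]*s+d[1]*c,p[2]])
E
python3 - <<'E'
from plan import *
T=meas(); L=down(PW+np.pi/2,.65); print(rel(T[:3,3]))
rows([(W(-130,0,180),L,1,6),(W(-115,0,36),L,1,5),(W(-92,0,36),L,1,2)],T)
E
```

```text
[-29.6457   0.1142 247.6946]
1 11.3 -0 -16.7 0 -0.108 -0; 1 9.4 -0 -17.9 0 -0.109 -0.001; 1 7.5 -0 -18.7 0.001 -0.108 0; 1 5.3 -0 -19.5 -0 -0.109 -0; 1 3.2 -0.1 -19.9 -0 -0.108 -0; 1 1.1 0 -20.1 0 -0.109 -0.001; 1 24.7 0 -15.1 0 0 0; 1 24.8 0 -15 0 0 0; 1 24.7 0 -15.1 0 0 0; 1 24.7 0.1 -15 0 0 0; 1 24.8 -0 -15.1 0 0 0; 1 7 -0 9.2 0 0 0; 1 6.9 -0 9.1 0 0 0
```

>>> carry_out(deltas="1 11.5 0 -16.5 0 -0.108 0; 1 9.5 0 -18 0 -0.108 0; 1 7.5 0 -18.5 0 -0.109 0; 1 5.5 0 -19.5 0 -0.109 0; 1 3 0 -20 0 -0.108 0; 1 1 0 -20 0 -0.109 0; 1 0 0 0 0 0 0; 1 25 0 -15 0 0 0; 1 25 0 -15 0 0 0; 1 25 0 -15 0 0 0; 1 25 0 -15 0 0 0; 1 24 0 -15 0 0 0; 1 7 0 9 0 0 0; 1 0 0 0 0 0 0; 1 0 0 0 0 0 0; 1 0 0 0 0 0 0")

```text
time: 15.4
tool_pos: [574.2, -39.4, 37.6]
tcp_rot: [-0.003, 0.92, 1.382]
force: [0.2, -0.7, 0.6]
finger_gap: -0.1
```

```bash
cat > st.py <<'E'
from plan import *
o=env.observe(); T=meas(); print(o['time'],"rel",rel(T[:3,3]),"F rel",rel(N0+o['force'][:2] if 0 else np.r_[N0+o['force'][:2],o['force'][2]]),"gap",o['finger_gap'],"q",o['q'])
print("x",T[:3,0],"y",T[:3,1])
E
python3 st.py
```

```text
15.4 rel [-103.1601   -0.7133   37.562 ] F rel [-0.6342 -0.3264  0.6231] gap -0.06291026942231012 q [-0.22    0.508  -0.1566 -0.7591 -1.0751  0.4669]
x [ 0.1134  0.595  -0.7957] y [-0.9828  0.1848 -0.0019]
```

>>> carry_out(deltas="1 3.6 0 4.8 0 0 0; 1 3 0 4 0 0 0; 1 1.8 0 2.4 0 0 0; 1 1.8 0 2.4 0 0 0; 1 1.8 0 2.4 0 0 0; 1 1.8 0 2.4 0 0 0; 1 1.8 0 2.4 0 0 0; 1 1.8 0 2.4 0 0 0; 1 1.8 0 2.4 0 0 0")

```text
time: 16.52
tool_pos: [579.6, -7.7, 36.6]
tcp_rot: [0.0, 0.92, 1.385]
force: [0.3, -3.6, -0.5]
finger_gap: 0.3
```

```bash
python3 st.py
```

```text
16.525 rel [-70.9885  -0.0848  36.5547] F rel [-3.4604 -0.9797 -0.5161] gap 0.2781512745680504 q [-0.1679  0.5003 -0.1694 -0.7763 -1.0444  0.4354]
x [ 0.112   0.5954 -0.7956] y [-0.9827  0.185   0.0001]
```

>>> carry_out(deltas="1 2.4 0 3.2 0 0 0; 1 3 0 4 0 0 0; 1 4.2 0 5.6 0 0 0; 1 4.2 0 5.6 0 0 0; 1 4.2 0 5.6 0 0 0; 1 4.2 0 5.6 0 0 0; 1 4.2 0 5.6 0 0 0; 1 4.2 0 5.6 0 0 0; 1 4.2 0 5.6 0 0 0; 1 4.2 0 5.6 0 0 0; 1 4.2 0 5.6 0 0 0; 1 4.2 0 5.6 0 0 0; 1 3 0 4 0 0 0; 1 1.8 0 2.4 0 0 0")

```text
time: 18.27
tool_pos: [595.7, 78.1, 37.3]
tcp_rot: [0.0, 0.92, 1.385]
force: [-0.5, -3.8, -1.5]
finger_gap: -0.2
```

```bash
python3 st.py
```

```text
18.275 rel [16.266   0.0173 37.2969] F rel [-3.8204 -0.1842 -1.5204] gap -0.16066036821119653 q [-0.0229  0.4841 -0.1848 -0.8154 -0.9638  0.3408]
x [ 0.1119  0.5955 -0.7955] y [-0.9828  0.1847  0.    ]
```

>>> carry_out(deltas="1 1.8 0 2.4 0 0 0; 1 1.8 0 2.4 0 0 0; 1 1.8 0 2.4 0 0 0; 1 1.2 0 1.6 0 0 0")

```text
time: 18.77
tool_pos: [597.7, 88.7, 37.4]
tcp_rot: [0.0, 0.92, 1.385]
force: [-0.4, -3.0, -2.1]
finger_gap: 0.1
```

>>> carry_out(deltas="1 1.2 0 1.6 0 0 0; 1 1.2 0 1.6 0 0 0; 1 1.2 0 1.6 0 0 0")

```text
time: 19.15
tool_pos: [598.8, 94.6, 37.4]
tcp_rot: [0.0, 0.92, 1.385]
force: [-0.2, -2.6, -1.8]
finger_gap: 0.1
```

>>> carry_out(deltas="1 1.2 0 1.6 0 0 0; 1 1.2 0 1.6 0 0 0; 1 1.2 0 1.6 0 0 0")

```text
time: 19.52
tool_pos: [600.0, 100.5, 37.5]
tcp_rot: [0.0, 0.92, 1.385]
force: [-0.7, -2.6, -2.2]
finger_gap: -0.2
```

```bash
python3 st.py
```

```text
19.525 rel [39.0457 -0.0044 37.4586] F rel [-2.6818  0.2087 -2.2045] gap -0.21972747541738757 q [ 0.0153  0.4823 -0.1847 -0.8236 -0.9431  0.314 ]
x [ 0.1121  0.5955 -0.7955] y [-0.9828  0.1849  0.    ]
```

>>> carry_out(deltas="1 1.2 0 1.6 0 0 0; 1 1.2 0 1.6 0 0 0")

```text
time: 19.77
tool_pos: [600.6, 104.1, 37.4]
tcp_rot: [-0.0, 0.92, 1.385]
force: [-2.2, -9.5, -0.7]
finger_gap: 0.1
```

>>> carry_out(deltas="1 1.2 0 1.6 0 0 0; 1 0.6 0 0.8 0 0 0")

```text
time: 20.02
tool_pos: [600.8, 104.4, 37.4]
tcp_rot: [-0.001, 0.924, 1.384]
force: [-6.5, -19.3, 4.8]
finger_gap: 0.0
```

>>> carry_out(deltas="1 0.6 0 0.8 0 0 0; 1 0.6 0 0.8 0 0 0; 1 0 0 0 0 0 0")

```text
time: 20.4
tool_pos: [601.0, 104.5, 37.3]
tcp_rot: [-0.002, 0.925, 1.384]
force: [-7.1, -23.5, 6.7]
finger_gap: -0.0
```

The carriage stopped with force rising to about 24 N at 124 mm of travel, close to the 125 mm expected. I'll back off, rise and verify with a picture.

>>> carry_out(deltas="1 -6 0 -8 0 0 0; 1 -12 0 -16 0 0 0; 1 -24 0 -20 0 0 0; 1 -40 0 0 0 0 0; 1 -50 0 10 0 0 0; 1 -50 0 10 0 0 0; 1 -50 0 10 0 0 0; 1 -50 0 10 0 0 0; 1 0 0 0 0 0 0; 1 0 0 0 0 0 0; 1 0 0 0 0 0 0")

```text
time: 21.78
tool_pos: [568.9, -61.3, 258.2]
tcp_rot: [0.004, 0.919, 1.388]
force: [0.6, 0.5, -0.4]
finger_gap: 0.3
```

```bash
python3 st.py; python3 - <<'E'
from plan import *
o=env.observe(); s=viewer.snapshot("scene"); d=viewer.snapshot("side"); w=viewer.snapshot("wrist")
np.savez("w8.npz",s=s,d=d,w=w,tool_pos=o['tool_pos'],tcp_rot=o['tcp_rot'])
a=cv2.resize(s[160:295,265:400],(400,400),interpolation=cv2.INTER_CUBIC); b=cv2.resize(d[170:290,300:400],(400,480),interpolation=cv2.INTER_CUBIC)[:400]
c=cv2.resize(w,(267,200)); 
z=np.zeros((200,800,3),np.uint8); z[:,:267]=c
cv2.imwrite("pics/p8.png",np.vstack([np.hstack([a,b]),z])[:,:,::-1])
E
```

```text
21.775 rel [-125.6989    0.4254  258.1682] F rel [ 0.5676 -0.4542 -0.3679] gap 0.29508908644980114 q [-0.238   0.2649  0.0249 -0.66   -1.4137  0.1866]
x [ 0.1102  0.5964 -0.7951] y [-0.9828  0.1846  0.0023]
```

View pics/p8.png

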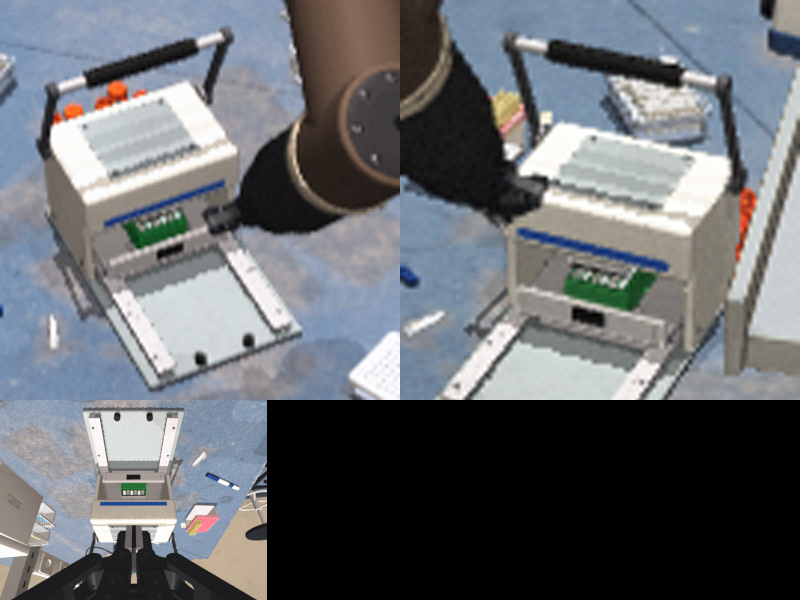

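The carriage stands just in front of the head with the rack inside. The black pad is at (171,251) in the scene crop and (588,315) in the side crop. The lever bar is still up, with its middle at (142,61) and (615,64). I'll triangulate both.

```bash
python3 - <<'E'
from plan import *
s,d=cam("scene"),cam("side")
A=lambda p:np.array(p)*135/400+[265,160]; B=lambda p:(np.array(p)-[400,0])/4+[300,170]
def tri(a,b): 
    r=least_squares(lambda p:np.r_[proj(s,p)[0]-a,proj(d,p)[0]-b],[600,100,100]); return r.x,r.fun.round(1)
for n,a,b in (("pad",[171,251],[588,315]),("grip",[142,61],[615,64])):
    p,f=tri(A(a),B(b)); print(n,p,f,"rel wrist-nest",rel(p))
print("pad scene z41",rel(unproj(s,[A([171,251])],41)[0]),"before",rel(unproj(s,[np.array([333,470])/4.5+[265,165]],41)[0]))
T=meas(); V=down(PW-np.pi)
gx=113+2
rows([(W(-60,0,370),down(PW+np.pi/2),0,6),(W(0,0,370),V,0,10),(W(gx,0,350),V,0,4)],T)
E
```

```text
pad [604.5859 109.8793  37.9932] [-0.  -0.3 -0.2  0.2] rel wrist-nest [49.1564 -2.7912 37.9932]
grip [616.8893 171.6519 275.3246] [ 0.   0.3  0.2 -0.3] rel wrist-nest [112.1394  -3.3897 275.3246]
pad scene z41 [45.5065 -1.1718 41.    ] before [-78.6237  -2.1006  41.    ]
0 -8.2 -0 20 0 0.109 -0; 0 -10.2 -0 19 0 0.108 -0.001; 0 -12.3 -0 17.7 0.001 0.109 -0; 0 -14.1 -0 16.3 -0 0.108 -0.001; 0 -15.8 -0 14.7 -0 0.109 0; 0 -17.3 -0.1 12.9 -0 0.108 -0; 0 -0 0 6 -0.157 0 -0; 0 -0 -0.9 5.9 -0.157 0 -0; 0 -0 -1.9 5.7 -0.157 0 0; 0 -0 -2.7 5.4 -0.157 0 0; 0 -0 -3.5 4.9 -0.157 0 0; 0 -0 -4.3 4.2 -0.157 0 0; 0 -0 -4.8 3.5 -0.158 0 0; 0 -0 -5.4 2.8 -0.157 0 0; 0 -0 -5.7 1.8 -0.157 0 0; 0 -0 -5.9 1 -0.157 0 0; 0 5 -28.8 -0 0 0 0; 0 5 -28.7 -0 0 0 0; 0 5 -28.8 -0.1 0 0 0; 0 5 -28.7 0 0 0 0
```

Both views agree that the carriage is home: its pad is at press x of about -4 mm (-5 nominal) after 124 mm of travel. The grip is at about rel x 112, z 275 to 280, so the lever is at about 0. I'm moving over the grip with the fingers open.

>>> carry_out(deltas="0 -8 0 20 0 0.108 0; 0 -10 0 19 0 0.108 0; 0 -12 0 18 0 0.108 0; 0 -14 0 16 0 0.109 0; 0 -16 0 15 0 0.109 0; 0 -17 0 13 0 0.108 0; 0 0 0 6 -0.157 0 0; 0 0 -1 6 -0.157 0 0; 0 0 -2 6 -0.157 0 0; 0 0 -3 5 -0.157 0 0; 0 0 -4 5 -0.157 0 0; 0 0 -4 4 -0.157 0 0; 0 0 -5 3.5 -0.157 0 0; 0 0 -5 3 -0.157 0 0; 0 0 -6 2 -0.157 0 0; 0 0 -6 1 -0.157 0 0; 0 5 -28 0 0 0 0; 0 5 -28 0 0 0 0; 0 5 -28 0 0 0 0; 0 5 -28 0 0 0 0")

```text
time: 24.42
tool_pos: [614.3, 174.5, 349.9]
tcp_rot: [-0.996, 1.57, 1.959]
force: [0.0, 0.1, 0.3]
finger_gap: 85.4
```

>>> carry_out(deltas="0 0 0 0 0 0 0; 0 0 0 0 0 0 0; 0 0 0 0 0 0 0")

```text
time: 24.8
tool_pos: [614.2, 172.5, 350.9]
tcp_rot: [-1.911, 1.569, 1.044]
force: [0.6, -0.3, -0.2]
finger_gap: 85.4
```

```bash
python3 st.py; python3 - <<'E'
from plan import *
T=meas(); V=down(PW-np.pi)
rows([(W(112,-1,258),V,0,6)],T)
E
```

```text
24.8 rel [112.4599  -0.5582 350.8829] F rel [-0.2337 -0.6453 -0.232 ] gap 85.39884251344965 q [ 0.5788  0.2487  0.1241 -0.0006 -1.4451  0.8049]
x [ 0.0007  0.0011 -1.    ] y [-0.1861 -0.9825 -0.0012]
0 15.5 0.1 -0.1 -0 -0 0; 0 15.5 0.1 -0 -0 -0 0; 0 15.4 0.1 -0.1 -0 -0 0.001; 0 15.5 0.1 -0.1 -0 -0 -0; 0 15.5 0 -0 -0 -0 0; 0 15.5 0.1 -0.1 -0 -0 0
```

>>> carry_out(deltas="0 16 0 0 0 0 0; 0 16 0 0 0 0 0; 0 16 0 0 0 0 0; 0 16 0 0 0 0 0; 0 16 0 0 0 0 0; 0 13 0 0 0 0 0; 0 0 0 0 0 0 0; 0.5 0 0 0 0 0 0; 0.8 0 0 0 0 0 0; 0.9 0 0 0 0 0 0; 0.9 0 0 0 0 0 0; 0.9 0 0 0 0 0 0; 0.9 0 0 0 0 0 0; 0.9 0 0 0 0 0 0", force=30)

```text
time: 26.55
tool_pos: [614.0, 171.8, 258.2]
tcp_rot: [2.009, 1.57, -1.32]
force: [-1.7, -5.2, 3.7]
finger_gap: 19.5
```

```bash
python3 st.py
```

```text
26.55 rel [111.7553  -0.5508 258.1633] F rel [-5.384   0.709   3.6647] gap 19.49503730807577 q [ 0.5787  0.2826 -0.0359  0.0005 -1.2525  0.8048]
x [ 0.0001 -0.0005 -1.    ] y [-0.186  -0.9825  0.0005]
```

```bash
python3 - <<'E'
import numpy as np
q=np.linspace(0,.88,17); y=140*np.cos(1.187-q); x=-140*np.sin(1.187-q)
print('; '.join('0.9 %.1f %.1f 0 0 0 0'%(a,b) for a,b in zip(np.diff(x),np.diff(y))))
E
```

```text
0.9 3.1 7.1 0 0 0 0; 0.9 3.5 6.9 0 0 0 0; 0.9 3.8 6.7 0 0 0 0; 0.9 4.2 6.5 0 0 0 0; 0.9 4.5 6.2 0 0 0 0; 0.9 4.9 6.0 0 0 0 0; 0.9 5.2 5.7 0 0 0 0; 0.9 5.5 5.4 0 0 0 0; 0.9 5.8 5.1 0 0 0 0; 0.9 6.1 4.7 0 0 0 0; 0.9 6.3 4.4 0 0 0 0; 0.9 6.5 4.1 0 0 0 0; 0.9 6.8 3.7 0 0 0 0; 0.9 7.0 3.3 0 0 0 0; 0.9 7.1 2.9 0 0 0 0; 0.9 7.3 2.5 0 0 0 0
```

>>> carry_out(deltas="0.9 3 7 0 0 0 0; 0.9 3.5 7 0 0 0 0; 0.9 4 6.5 0 0 0 0; 0.9 4 6.5 0 0 0 0; 0.9 4.5 6 0 0 0 0; 0.9 5 6 0 0 0 0; 0.9 5 5.5 0 0 0 0; 0.9 5.5 5.5 0 0 0 0; 0.9 6 5 0 0 0 0; 0.9 6 5 0 0 0 0; 0.9 6.5 4.5 0 0 0 0; 0.9 0 0 0 0 0 0", force=50)

```text
time: 28.05
tool_pos: [602.4, 109.4, 203.6]
tcp_rot: [-1.644, 1.57, 1.311]
force: [4.1, 3.4, -2.5]
finger_gap: 18.4
```

```bash
cat >> st.py <<'E'
g=rel(T[:3,3]-21.6*T[:3,0]); print("grip",g,"q from atan",1.187-np.arctan2(g[2]-150,164-g[0]),"r",np.hypot(g[2]-150,164-g[0]))
E
python3 st.py
```

```text
28.05 rel [ 48.2999  -0.7665 203.6053] F rel [ 4.0634 -3.449  -2.4796] gap 18.355957354851128 q [ 0.4978  0.2752 -0.1726 -0.0008 -1.1223  0.8861]
x [ 0.0003  0.001  -1.    ] y [-0.1862 -0.9825 -0.001 ]
grip [ 48.2779  -0.7649 225.2053] q from atan 0.6107105293605352 r 138.01246778156042
```

>>> carry_out(deltas="0.9 6.5 4 0 0 0 0; 0.9 7 3.5 0 0 0 0; 0.9 7 3.5 0 0 0 0; 0.9 7 3 0 0 0 0; 0.9 5 2 0 0 0 0; 0.9 0 0 0 0 0 0; 0.9 0 0 0 0 0 0")

```text
time: 28.92
tool_pos: [599.6, 94.3, 171.5]
tcp_rot: [-1.821, 1.569, 1.134]
force: [4.3, 5.3, -2.6]
finger_gap: 18.4
```

```bash
python3 st.py
```

```text
28.925 rel [ 32.9541  -0.8021 171.4798] F rel [ 6.009  -3.205  -2.6211] gap 18.35996998262725 q [ 0.4769  0.2919 -0.2272 -0.001  -1.0505  0.9077]
x [ 0.0006  0.0013 -1.    ] y [-0.1856 -0.9826 -0.0014]
grip [ 32.9232  -0.7942 193.0798] q from atan 0.8694608914192183 r 137.9746174854561
```

>>> carry_out(deltas="0.9 2 0.6 0 0 0 0; 0.9 0 0 0 0 0 0")

```text
time: 29.18
tool_pos: [599.5, 93.8, 170.0]
tcp_rot: [-1.977, 1.569, 0.978]
force: [2.7, 5.0, 1.5]
finger_gap: 18.5
```

>>> carry_out(deltas="0.9 2 0.6 0 0 0 0; 0.9 0 0 0 0 0 0")

```text
time: 29.42
tool_pos: [599.5, 93.3, 168.3]
tcp_rot: [-2.058, 1.569, 0.897]
force: [0.6, 5.9, 3.5]
finger_gap: 18.5
```

```bash
python3 st.py
```

```text
29.425 rel [ 31.8902  -0.8505 168.318 ] F rel [5.9079 0.5147 3.5414] gap 18.54972801212364 q [ 0.4754  0.2937 -0.2325 -0.001  -1.0426  0.9093]
x [ 0.0014  0.0017 -1.    ] y [-0.1855 -0.9827 -0.0019]
grip [ 31.8484  -0.8284 189.9179] q from atan 0.8936527494561926 r 138.04884674906924
```

>>> carry_out(deltas="0.9 2 0.5 0 0 0 0; 0.9 0 0 0 0 0 0")

```text
time: 29.68
tool_pos: [599.3, 92.6, 166.1]
tcp_rot: [-2.107, 1.569, 0.848]
force: [2.0, 6.1, 2.2]
finger_gap: 18.4
```

>>> carry_out(deltas="0.9 2 0.5 0 0 0 0; 0.9 0 0 0 0 0 0")

```text
time: 29.92
tool_pos: [599.4, 92.4, 165.5]
tcp_rot: [-2.302, 1.568, 0.654]
force: [-3.6, 7.3, 11.7]
finger_gap: 18.4
```

```bash
python3 st.py
```

```text
29.925 rel [ 31.0603  -0.9139 165.5352] F rel [ 6.4565  4.8928 11.6938] gap 18.39045753500814 q [ 0.4745  0.2953 -0.2373 -0.0006 -1.0355  0.9107]
x [ 0.0021  0.0016 -1.    ] y [-0.1848 -0.9828 -0.002 ]
grip [ 31.0171  -0.8752 187.1351] q from atan 0.9146893247809178 r 138.0704759248181
```

>>> carry_out(deltas="0.9 2 0 0 0 0 0; 0.9 0 0 0 0 0 0; 0.9 0 0 0 0 0 0")

```text
time: 30.3
tool_pos: [599.5, 92.4, 165.4]
tcp_rot: [-2.488, 1.567, 0.468]
force: [-8.0, 7.5, 22.7]
finger_gap: 18.5
```

>>> carry_out(deltas="0.5 -2 0 0 0 0 0; 0 0 0 0 0 0 0; 0 0 0 0 0 0 0; 0 0 0 0 0 0 0; 0 0 0 0 0 0 0; 0 -10 0 0 0 0 0; 0 -30 0 0 0 0 0; 0 -40 0 0 0 0 0; 0 -40 0 0 0 0 0; 0 -40 0 0 0 0 0; 0 -20 30 0 0 0 0; 0 0 50 0 0 0 0; 0 0 50 0 0 0 0; 0 0 50 0 0 0 0; 0 0 50 0 0 0 0; 0 0 0 0 0 0 0; 0 0 0 0 0 0 0; 0 0 0 0 0 0 0")

```text
time: 32.55
tool_pos: [556.3, -133.5, 343.9]
tcp_rot: [-1.798, 1.57, 1.158]
force: [0.0, 1.4, 0.6]
finger_gap: 85.4
```

```bash
python3 st.py; python3 - <<'E'
from plan import *
s=viewer.snapshot("scene"); d=viewer.snapshot("side")
a=cv2.resize(s[160:295,265:400],(400,400),interpolation=cv2.INTER_CUBIC); b=cv2.resize(d[170:290,300:400],(400,480),interpolation=cv2.INTER_CUBIC)[:400]
cv2.imwrite("pics/p9.png",np.hstack([a,b])[:,:,::-1])
S=np.array([602.5,110.2]);
for q in (.7,.8,.87):
    x,z=110-140*np.cos(1.187-q),150+140*np.sin(1.187-q); p=[S[0]+x*np.cos(1.382),S[1]+x*np.sin(1.382),z]
    print(q,(proj(cam("scene"),p)[0]-[265,160])*400/135,(proj(cam("side"),p)[0]-[300,170])*4+[400,0])
E
```

```text
32.55 rel [-198.9525   -0.6182  343.9396] F rel [1.3616 0.233  0.5889] gap 85.40967788159118 q [ 0.1056  0.1365 -0.0312 -0.0011 -1.4025  1.2796]
x [ 0.0005  0.0011 -1.    ] y [-0.1846 -0.9828 -0.0012]
grip [-198.9784   -0.6123  365.5396] q from atan 0.6511455467363051 r 422.14998576854686
0.7 [171.0635 146.813 ] [578.9168 160.7948]
0.8 [173.6381 158.7374] [576.2838 176.2091]
0.87 [175.136  166.8125] [574.7932 186.8517]
```

View pics/p9.png

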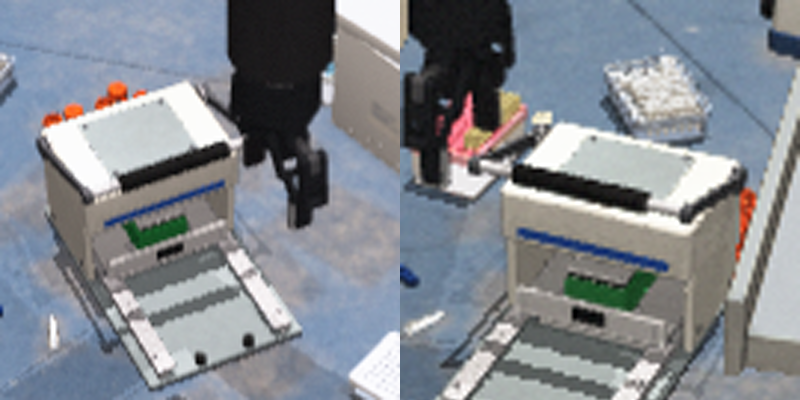

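The lever bar is now at (175,167) in the scene crop and (580,187) in the side crop, within about 5 crop pixels of the prediction for q = 0.87. The carriage pad is unmoved at (171,250) and (588,316), and the arm is clear. Handing in.

```bash
python3 -c "
from workcell import close_job
print(close_job())"
```

```text
the job is handed in; nothing more can be done
None
```

I set the green rack flat between the carriage's pins and let it go. I then pushed the carriage home on its pad with the tool leaning, and pulled the lever down to its stop. The job was handed in at about 33 s of the 67 s allowed, and no verdict came back.

**Last checks:**
- **Rack:** after release the wrist picture showed it centred between the pins, with its ends where a flat seat predicts.
- **Carriage:** it travelled about 124 mm and stopped with at most about 25 N showing at the wrist. Its pad was seen at press x of about −4 mm (nominal −5 mm) and had not moved after the lever was pulled.
- **Lever:** in both outside views its bar lies where 0.87 rad predicts, within about 5 crop pixels (about 1 camera pixel). The arm is clear of everything.

**Disagreements and gaps:**
- The wrist and outside cameras differed by about 4 to 5 mm on the rack and the nest, so I aligned the rack to the pins within the wrist pictures.
- At the end of the lever pull, the angle worked out from the gripper's position was 0.91 rad, past the 0.87 stop, so the bar probably slipped a little in the fingers.
- The pad's force on the caps could not be read directly; it follows only from the lever being at its stop.
- I did not measure the tip box, well plate and pipette again at the end. The arm did not go near them.

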